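# Push the stone sample carrier round the slot to the laser

### The arm

A 6-joint arm with a two-finger parallel gripper is mounted at the origin on the work surface. World frame = base frame: x ahead of the robot, y to its left, z up, the work surface at z = 0. Lengths are in m, angles in degrees, forces in N, time in s.
With the tool pointing down it reaches from about 0.35 to 0.875 m from the base axis. Payload 4.2 kg.
Tool frame: the origin (TCP) lies at the very end of the fingers, on their centre line; the grasp point (between the pads) lies 19 mm behind it (r.grip_point_offset is the distance from the TCP to the grasp point, in m); z points along the fingers, y is the line along which they close (so a half turn about z gives the same grasp; the last joint's range is limited). The gripper opens to 87 mm and grips with 3 to 60 N. Pads are 19 mm wide; open, the fingers measure 117 mm over their backs; the gripper's body (75 mm by 190 mm) begins 51 mm behind the grasp point.
Start: joints at [92.051, 22.042, 0.453, 0, -68.411, -14.817], TCP at [0.138, 0.61, 0.223] pointing down, gripper open.
Joint ranges: [-179.83, 179.83], [-69.29, 118.12], [-61.27, 80.66], [-181.25, 117.63], [-171.15, -9.14], [-177.46, 177.46]. Speed limits (degrees/s): [159.86, 159.86, 180, 180, 180, 180].

### API

Orientations are given as a 3x3 rotation matrix whose columns are the frame's x, y, z axes.
In Python, from station import r gives the robot as it stands.
- The arm moves only by the tool move_arm, never from a script. Its argument "series" is a list of rows, each a list of 3 entries, a list of its own where there are three numbers: the turn, a rotation vector about the tool's x, y, z as a fraction of full scale, then the shift along the tool's x, y, z as a fraction of full scale, then the opening, from 0 (shut) to 1 (fully open). A call has 1 to 12 rows; each row shifts and turns the commanded pose from where the row before left it, along the tool's axes as they then stand; what a row does not reach is not made up. Full scale, the value 1, is 0.5 m for a shift and 0.1 rad for a turn. A row lasts 1/10 s, in which the tool goes at most 50 mm and 8.59 degrees, less where a joint would pass 70% of its speed; a pose out of reach is approached as far as the arm can. A call with a number of a shift or a turn outside -1 to 1 is refused whole. A call with a gripper value outside its range is refused whole. The fingers move at their own pace and stop on an object; the grip force is fixed at half the most. Time passes only in rows, so rows that do not move let the fingers close. It gives the time, the measured TCP pose, the force, the opening and the grip force at its end, in the units of the state.
- r.sense(): the state, without advancing time (a new reading comes with each control period).
- r.capture(name): name is "side" or "top" or "wrist"; returns a dict with "img" (384x512x3 uint8, red, green, blue), "fx", "fy", "cx", "cy" (pixels), "origin" and "orientation" of the camera in the world. Camera axes: x right, y up, looking along -z (the intrinsics and any distortion apply to the point x, -y, -z); pixel columns grow to the right and rows downward; lengths in m; the calibration is good to about 2 mm. A picture is of the moment at which its call begins. There is no depth.
- r.finish_job(): hands the job in; it is judged then, once.
Trained networks look in the newest picture that a camera, given by its name, has taken for a name from the list of things; names that differ only in an ending like _2 or _b are one class to them, and where a whole thing is asked for, a point or a joint stands for the part that bears it (a point fixed in the world has none). Each returns a list of dicts, best first, with "score" (0 to 1); they miss things now and then, are a little off and sometimes report something else, mostly with a low value. They report only what shows in the picture. A call takes as long as a camera call.
- r.cut_out(target, camera): "pixels" (384x512 bool, what is visible of it) and "centre" ([column, row] in pixels, amid what is visible of it).
- r.pinpoint(target, camera): "centre" ([column, row] in pixels: a listed point, or the origin of a listed thing).
The state is a dict: "time_s": time; "joints": joint angles; "joint_velocities": joint speeds; "effort": joint torques, N m; "tcp_pos": TCP position; "ee_rot": TCP orientation; "wrist_force": force on the tool from outside, world axes, zero at the start; "moment": the same for the moment, N m; "gripper_width": opening from 0.0 (shut) to 1.0 (fully open); "gripper_force": force on a finger pad.
Only numpy, scipy, OpenCV 4.12 (cv2) and the standard library are available. Lean on these libraries where they do the work, as an engineer would, in place of code of your own. Each camera call takes 0.05 s, during which the arm holds its last target. There are 200 camera calls.

### The job

Push the steel carrier that bears the marble test sample along the L-shaped slot of the aluminium stage, round the corner and fully home to the end of the short leg, in front of the laser handpiece. Push gently from the side with the fingers: do not pinch it, tip it or lift it, so that its guide stem stays in the slot. Leave the aligned handpiece untouched and everything else where it stands, and finish clear of everything.

Things in the scene. Friction and masses are not known exactly. Their poses are not given: they have to be found in the camera images.
- stage: Fixed aluminium plate, 220 mm (its x) by 260 mm (its y), top 20 mm above the bench; origin at the centre of its underside, z up; turned up to 45 degrees either way. In its top an L-shaped slot, 15 mm wide, 16 mm deep, open above: the long leg runs 135 mm along the stage's +y from slot_start to slot_corner (square), then the short leg 75 mm along its +x to slot_end.
- slot_start (a point): Point on the stage's top surface: where the carrier's axis is when its stem touches the closed beginning of the long leg (35 mm to -x and 65 mm to -y of the stage's centre). The carrier starts 0 to 35 mm along the long leg from here.
- slot_corner (a point): Point on the stage's top surface on the centre lines of both legs, at the corner (35 mm to -x and 70 mm to +y of the stage's centre). The far wall of the short leg stops the carrier at most 2 mm beyond it.
- slot_end (a point): Point on the stage's top surface: where the carrier's axis is when its stem touches the closed end of the short leg (40 mm to +x and 70 mm to +y of the stage's centre). Carrier fully home.
- carrier_mid (a point): Centre of the carrier's drum, half-way up: on its axis, 13 mm above the stage's top surface (33 mm above the bench).
- carrier: Loose steel drum, 48 mm diameter, 26 mm high, standing on the stage, with a stem below it (12 mm diameter, 14 mm long, in the slot) and a marble sample 24 x 20 mm on it, up to 46 mm above the stage. Origin on its axis at the drum's underside, z up; yaw unimportant. 0.3 to 0.55 kg; slides with a few newtons of dry friction, stays where left. Push low on its side: pushed high or hard it tips.
- handpiece: Laser handpiece, an aluminium tube on a stand beyond the stage, not to be touched. Origin and axes are those of the stage (not its middle). The tube lies along the stage's x at y = 70 mm, axis 68 mm above the bench, from its nozzle at x = 130 mm to x = 260 mm, up to 38 mm thick; the stand's foot is 70 x 70 mm under x = 200 mm.
- spare_sample: A spare polished marble sample block, 32 x 26 x 30 mm, loose on the stage plate; origin at the centre of its underside. To be left where it is.
- fragment: A broken marble fragment, about 100 x 50 mm and 70 mm high, loose on the bench beside the stage; origin at the centre of its underside. To be left where it is.
- brush: A 190 mm brush with a wooden handle, lying loose on the bench beside the stage; origin on the bench under its middle. To be left where it is.
- beaker: An open clear plastic beaker, 90 mm wide, 110 mm high, on the bench; origin at the centre of its underside. To be left where it is.
- water: A clear plastic water bottle with a blue cap, 68 mm wide, 170 mm high, on the bench; origin at the centre of its underside. To be left where it is.
- swab_cup: A small white ceramic cup, 64 mm wide, 70 mm high, on the bench; origin at the centre of its underside. To be left where it is.
- slab: A marble slab, 130 x 80 x 50 mm, lying on the bench; origin at the centre of its underside. To be left where it is.

How it is judged:
By the outcome, as a careful person would: the job done as asked, in the order asked, and still so for the second after the job is handed in, with the robot touching nothing.
It also fails if it takes over 48 s, if anything falls off the work surface, if the arm or the gripper's body presses on something with over 40 N, if the wrist force passes 120 N, or if a joint passes its speed limit or range.

## Working session

There is one attempt and no reset: what is moved stays moved. The work goes in short steps, Python scripts to look and compute and a tool call to move; the robot and the scene stay as the last step left them, time stands still between calls to the robot, and variables do not carry over. Pictures are saved under pics/ and viewed, at most 10 in all, crops included, and the job is handed in when it is done.

Besides the shell and the picture viewer there is one more tool, called after "Emit:" as name([rows], argument=value, ...), one row to a line, values as JSON. move_arm: Moves the arm, as the interface text tells. Its arguments: {"type":"object","properties":{"series":{"type":"array"}},"required":["series"]}

```bash
mkdir -p pics; ls; cat > h.py <<'E'
import numpy as np, cv2
from station import r
def ray(c,px):
    d=np.array([(px[0]-c['cx'])/c['fx'],-(px[1]-c['cy'])/c['fy'],-1.0])
    R=np.array(c['orientation']); return np.array(c['origin']),R@d
def onz(c,px,z):
    o,d=ray(c,px); return o+d*(z-o[2])/d[2]
def proj(c,p):
    q=np.array(c['orientation']).T@(np.array(p)-np.array(c['origin'])); return [c['cx']+c['fx']*q[0]/-q[2], c['cy']+c['fy']*(-q[1])/-q[2]]
E
python3 - <<'E'
from h import *
s=r.sense(); print(s['time_s'],s['tcp_pos'],np.round(s['ee_rot'],3).tolist())
for n in ['top','side','wrist']:
    c=r.capture(n); cv2.imwrite(f'pics/{n}0.png',c['img'][:,:,::-1]); print(n,[k for k in c if k!='img'],np.round(c['origin'],3))
    for t,z in [('slot_start',.02),('slot_corner',.02),('slot_end',.02),('carrier_mid',.033),('stage',0),('spare_sample',.02),('fragment',0),('brush',0),('beaker',0),('water',0),('swab_cup',0),('slab',0)]:
        p=r.pinpoint(t,n)
        print(t,[(round(q['score'],2),np.round(q['centre']).tolist(),np.round(onz(c,q['centre'],z),3)[:2].tolist()) for q in p[:2]])
print(r.sense()['time_s'])
E
```

```text
pics
0.0 [0.13792432 0.60897604 0.22145493] [[0.975, -0.221, -0.0], [-0.221, -0.975, -0.002], [0.0, 0.002, -1.0]]
top ['fx', 'fy', 'cx', 'cy', 'origin', 'orientation'] [ 0.211 -0.01   1.634]
slot_start []
slot_corner [(0.9, [278.0, 210.0], [0.476, -0.065])]
slot_end [(0.91, [268.0, 188.0], [0.551, -0.028])]
carrier_mid [(0.69, [304.0, 195.0], [0.527, -0.155])]
stage [(0.74, [291.0, 191.0], [0.546, -0.11])]
spare_sample [(0.58, [304.0, 170.0], [0.619, -0.154])]
fragment [(0.83, [234.0, 212.0], [0.47, 0.09]), (0.19, [400.0, 239.0], [0.385, -0.491])]
brush [(0.9, [342.0, 172.0], [0.618, -0.291])]
beaker [(0.7, [390.0, 188.0], [0.565, -0.464])]
water [(0.87, [117.0, 186.0], [0.555, 0.508])]
swab_cup [(0.84, [122.0, 229.0], [0.4, 0.477])]
slab [(0.71, [402.0, 240.0], [0.379, -0.495])]
side ['fx', 'fy', 'cx', 'cy', 'origin', 'orientation'] [ 0.031 -0.754  0.7  ]
slot_start [(0.61, [293.0, 245.0], [0.532, -0.194])]
slot_corner [(0.7, [248.0, 228.0], [0.471, -0.072]), (0.47, [155.0, 159.0], [0.392, 0.424])]
slot_end [(0.59, [260.0, 212.0], [0.539, -0.03])]
carrier_mid [(0.73, [284.0, 233.0], [0.532, -0.154])]
stage [(0.67, [276.0, 232.0], [0.541, -0.107])]
spare_sample [(0.69, [311.0, 223.0], [0.635, -0.148])]
fragment [(0.94, [217.0, 207.0], [0.458, 0.084]), (0.32, [278.0, 234.0], [0.542, -0.117])]
brush [(0.56, [341.0, 255.0], [0.632, -0.273])]
beaker [(0.84, [380.0, 320.0], [0.56, -0.471]), (0.69, [260.0, 212.0], [0.552, -0.009])]
water [(0.69, [328.0, 371.0], [0.384, -0.496]), (0.58, [183.0, 144.0], [0.541, 0.512])]
swab_cup [(0.67, [154.0, 160.0], [0.399, 0.458])]
slab [(0.74, [328.0, 373.0], [0.381, -0.501]), (0.73, [260.0, 212.0], [0.553, -0.008])]
wrist ['fx', 'fy', 'cx', 'cy', 'origin', 'orientation'] [0.207 0.595 0.386]
slot_start []
slot_corner []
slot_end []
carrier_mid []
stage []
spare_sample []
fragment []
brush []
beaker []
water []
swab_cup []
slab []
1.95
```

```bash
python3 - <<'E'
import cv2
a=cv2.imread('pics/top0.png')[120:270,190:420]; b=cv2.imread('pics/side0.png')[100:330,150:400]
a=cv2.resize(a,(782,510),interpolation=2); cv2.imwrite('pics/a.png',a)
cv2.imwrite('pics/b.png',cv2.resize(b,None,fx=2.6,fy=2.6,interpolation=2))
E
```

```text
(no output)
```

View pics/a.png

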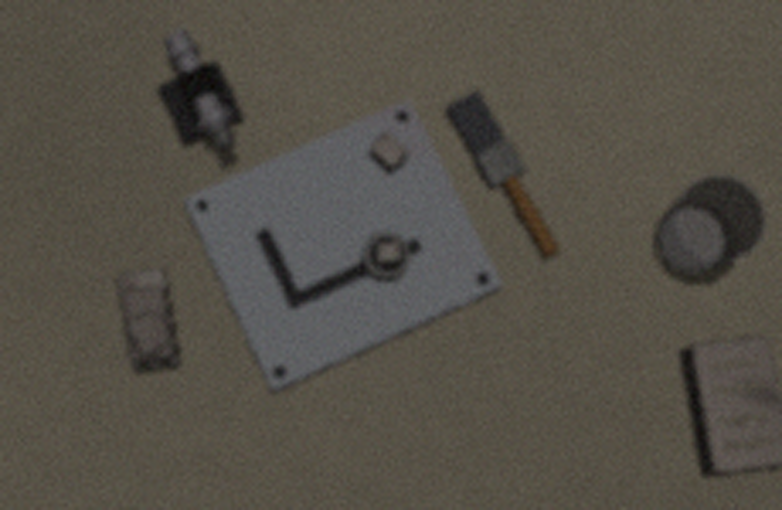

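View pics/b.png

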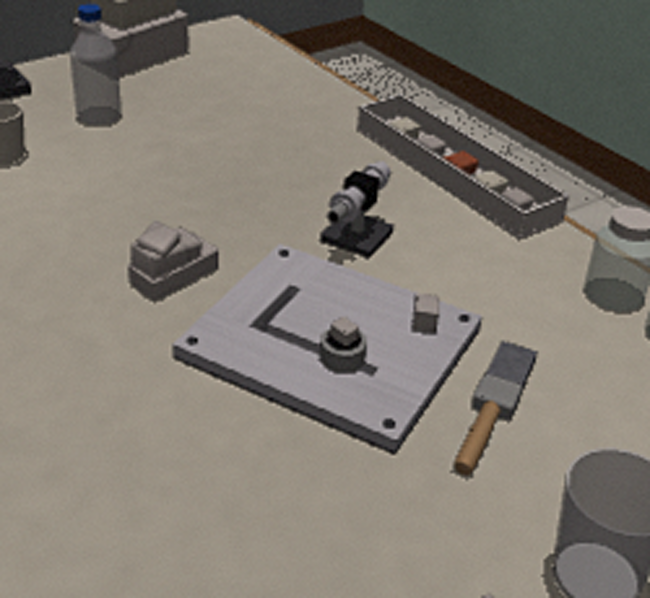

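```bash
cat >> h.py <<'E'
from scipy.spatial.transform import Rotation as Ro
def fit(S,W):
    S=np.array(S);W=np.array(W);ms=S.mean(0);mw=W.mean(0)
    a=S-ms;b=W-mw
    th=np.arctan2((a[:,0]*b[:,1]-a[:,1]*b[:,0]).sum(),(a*b).sum())
    R=np.array([[np.cos(th),-np.sin(th)],[np.sin(th),np.cos(th)]])
    t=mw-R@ms; return th,R,t,W-(S@R.T+t)
def rows(target,yaw):
    "net shift in tool axes (full-scale units) and turn to reach target/yaw(rad) tool-x heading, tool down"
    s=r.sense();R=np.array(s['ee_rot']);x=np.array([np.cos(yaw),np.sin(yaw),0]);z=np.array([0,0,-1.])
    T=np.c_[x,np.cross(z,x),z]
    return (R.T@(np.array(target)-s['tcp_pos'])/.5).round(3),(Ro.from_matrix(R.T@T).as_rotvec()/.1).round(2),(T.T@(np.array(target)-s['tcp_pos'])/.5).round(3)
E
python3 - <<'E'
from h import *
c=r.capture('top')
cr=[(188,203),(407,100),(500,290),(272,390)]
W=[onz(c,(190+u/3.4-.35,120+v/3.4-.35),.02)[:2] for u,v in cr]
S=[(.11,.13),(.11,-.13),(-.11,-.13),(-.11,.13)]
print(np.degrees(fit(S,W)[0]),fit(S,W)[2:])
S+= [(-.035,.07),(.04,.07)]; W+=[(.476,-.065),(.551,-.028)]
S+= [(-.035,.07),(.04,.07),(-.035,-.065)]; W+=[(.471,-.072),(.539,-.03),(.532,-.194)]
th,R,t,e=fit(S,W);print(np.degrees(th),t,e.round(4).tolist())
print('carrier stage xy',[R.T@(np.array(p)-t) for p in [(.527,-.155),(.532,-.154)]])
print('spare',R.T@(np.array([.627,-.15])-t),'frag',R.T@(np.array([.465,.087])-t))
tgt=np.r_[R@[-.035,-.09]+t,.2]; print(tgt,rows(tgt,th-np.pi/2))
E
```

```text
25.47807739449299 (array([ 0.5408245 , -0.10610973]), array([[-2.57958846e-03, -5.03284655e-03],
       [ 5.53729867e-04,  2.48493015e-03],
       [-1.62948089e-03,  2.58291737e-03],
       [ 3.65533949e-03, -3.50009695e-05]]))
25.812641925305144 [ 0.53871344 -0.11067789] [[0.0005, -0.0007], [0.0023, 0.0061], [-0.0005, 0.0074], [0.0062, 0.0054], [-0.0007, -0.0021], [0.0068, 0.0022], [-0.0057, -0.0091], [-0.0052, 0.0002], [-0.0035, -0.0096]]
carrier stage xy [array([-0.02984387, -0.03479939]), array([-0.02490732, -0.03607631])]
spare [ 0.06235555 -0.07384125] frag [0.01971632 0.21005116]
[ 0.54639432 -0.20693798  0.2       ] (array([1.157, 1.412, 0.045]), array([-0.  ,  0.  ,  8.97]), array([ 1.826, -0.024,  0.045]))
```

Emit:
move_arm([
  [[0, 0, 1], [0, 0, 0], 0],
  [[0, 0, 1], [0, 0, 0], 0],
  [[0, 0, 1], [0, 0, 0], 0],
  [[0, 0, 1], [0, 0, 0], 0],
  [[0, 0, 1], [0, 0, 0], 0],
  [[0, 0, 1], [0, 0, 0], 0],
  [[0, 0, 1], [0, 0, 0], 0],
  [[0, 0, 1], [0, 0, 0], 0],
  [[0, 0, 0.97], [0, 0, 0], 0],
  [[0, 0, 0], [0.1, 0, 0], 0],
  [[0, 0, 0], [0.1, 0, 0], 0],
  [[0, 0, 0], [0.1, 0, 0], 0],
])

```text
time_s: 3.2
tcp_pos: [0.2039, 0.473, 0.2223]
ee_rot: [[0.437, -0.9, 0.0], [-0.9, -0.437, -0.0], [0.0, 0.0, -1.0]]
wrist_force: [0.1, 1.5, 0.5]
gripper_width: 0.029
gripper_force: 0.0
```

Emit:
move_arm([
  [[0, 0, 0], [0.1, 0, 0], 0],
  [[0, 0, 0], [0.1, 0, 0], 0],
  [[0, 0, 0], [0.1, 0, 0], 0],
  [[0, 0, 0], [0.1, 0, 0], 0],
  [[0, 0, 0], [0.1, 0, 0], 0],
  [[0, 0, 0], [0.1, 0, 0], 0],
  [[0, 0, 0], [0.1, 0, 0], 0],
  [[0, 0, 0], [0.1, 0, 0], 0],
  [[0, 0, 0], [0.1, 0, 0], 0],
  [[0, 0, 0], [0.1, 0, 0], 0],
  [[0, 0, 0], [0.1, 0, 0], 0],
  [[0, 0, 0], [0.1, 0, 0], 0],
])

```text
time_s: 4.4
tcp_pos: [0.4656, -0.0676, 0.223]
ee_rot: [[0.436, -0.9, 0.001], [-0.9, -0.436, 0.0], [0.0, -0.001, -1.0]]
wrist_force: [1.4, 1.3, 0.4]
gripper_width: 0.005
gripper_force: 0.0
```

```bash
cat > look.py <<'E'
from h import *
import sys
c=r.capture('wrist'); cv2.imwrite(f'pics/w{sys.argv[1]}.png',c['img'][:,:,::-1])
s=r.sense(); print(s['time_s'],s['tcp_pos'],np.round(s['ee_rot'],3).tolist(),s['joints'],s['gripper_width'],s['wrist_force'])
P={}
for t,z in [('slot_start',.02),('slot_corner',.02),('slot_end',.02),('carrier_mid',.033)]:
    q=r.pinpoint(t,'wrist')
    if q: P[t]=onz(c,q[0]['centre'],z)[:2]; print(t,q[0]['score'],np.round(q[0]['centre']),P[t])
SP=dict(slot_start=(-.035,-.065),slot_corner=(-.035,.07),slot_end=(.04,.07))
k=[n for n in SP if n in P]
if len(k)>1:
    th,R,t,e=fit([SP[n] for n in k],[P[n] for n in k]); print(np.degrees(th),t,e.tolist())
    if 'carrier_mid' in P: print('carrier',R.T@(P['carrier_mid']-t))
E
python3 look.py 1
```

```text
4.45 [ 0.4681112  -0.07279826  0.22270873] [[0.43, -0.903, 0.002], [-0.903, -0.43, -0.003], [0.003, -0.0, -1.0]] [ 10.98475638   7.0964898  -20.04998644   0.18137417 -62.79602514
  14.42206065] 0.007070548351688509 [ 4.41545007 -2.10891534  3.1900316 ]
slot_start 0.62 [237.  51.] [ 0.54031485 -0.17963327]
slot_corner 0.72 [239. 171.] [ 0.47867716 -0.05474097]
slot_end 0.69 [178. 166.] [ 0.55047003 -0.0269491 ]
carrier_mid 0.67 [237.  76.] [ 0.52748314 -0.1553248 ]
25.157325969064377 [ 0.54283308 -0.10548532] [[0.001529961998841367, -0.0004349065115498152], [-0.0027185186957738305, 0.0022629659279926745], [0.001188556696932741, -0.0018280594164428732]]
carrier [-0.03508093 -0.03858656]
```

```bash
cat > st.py <<'E'
from h import *
th=np.radians(25.16);t=np.array([.5428,-.1055]);R=np.array([[np.cos(th),-np.sin(th)],[np.sin(th),np.cos(th)]])
s=r.sense();print(s['time_s'],'stage xy of TCP',R.T@(s['tcp_pos'][:2]-t),'z',s['tcp_pos'][2],'F stage',R.T@s['wrist_force'][:2],s['wrist_force'][2])
def go(x,y,z): print(rows(np.r_[R@[x,y]+t,z],th-np.pi/2)[1:])
E
python3 -c "
from st import *
go(-.035,-.086,.026)"
```

```text
4.65 stage xy of TCP [-0.0538125   0.06932067] z 0.22234249543985332 F stage [-0.75988119  0.51704065] 0.1008078352729768
(array([0.  , 0.  , 0.11]), array([ 0.311, -0.038,  0.393]))
```

Emit:
move_arm([
  [[0, 0, 0.11], [0.08, -0.01, 0], 0],
  [[0, 0, 0], [0.08, -0.01, 0], 0],
  [[0, 0, 0], [0.08, -0.01, 0], 0],
  [[0, 0, 0], [0.071, -0.008, 0], 0],
  [[0, 0, 0], [0, 0, 0.08], 0],
  [[0, 0, 0], [0, 0, 0.08], 0],
  [[0, 0, 0], [0, 0, 0.08], 0],
  [[0, 0, 0], [0, 0, 0.06], 0],
  [[0, 0, 0], [0, 0, 0.04], 0],
  [[0, 0, 0], [0, 0, 0.03], 0],
  [[0, 0, 0], [0, 0, 0.01], 0],
  [[0, 0, 0], [0, 0, 0], 0],
])

```text
time_s: 5.85
tcp_pos: [0.5488, -0.1963, 0.0324]
ee_rot: [[0.428, -0.904, -0.001], [-0.904, -0.428, 0.0], [-0.0, 0.001, -1.0]]
wrist_force: [0.1, -0.2, 0.4]
gripper_width: 0.004
gripper_force: 0.0
```

```bash
python3 -c "
from st import *
go(-.035,-.06,.026)
c=r.capture('wrist');cv2.imwrite('pics/w2.png',c['img'][:,:,::-1])"
```

```text
5.85 stage xy of TCP [-0.03317687 -0.08471423] z 0.03243942950542803 F stage [-0.00441837 -0.18958156] 0.35845527707583613
(array([0.01, 0.  , 0.03]), array([-0.049,  0.004,  0.013]))
```

View pics/w2.png

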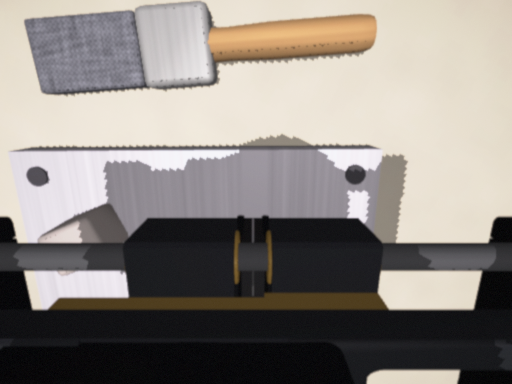

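Emit:
move_arm([
  [[0, 0, 0], [0, 0.002, 0.012], 0],
  [[0, 0, 0], [-0.006, 0, 0], 0],
  [[0, 0, 0], [-0.006, 0, 0], 0],
  [[0, 0, 0], [-0.006, 0, 0], 0],
  [[0, 0, 0], [-0.006, 0, 0], 0],
  [[0, 0, 0], [-0.006, 0, 0], 0],
  [[0, 0, 0], [-0.006, 0, 0], 0],
  [[0, 0, 0], [-0.006, 0, 0], 0],
  [[0, 0, 0], [-0.006, 0, 0], 0],
  [[0, 0, 0], [-0.006, 0, 0], 0],
  [[0, 0, 0], [-0.006, 0, 0], 0],
  [[0, 0, 0], [-0.006, 0, 0], 0],
])

```text
time_s: 7.1
tcp_pos: [0.5339, -0.1683, 0.0267]
ee_rot: [[0.426, -0.905, 0.001], [-0.905, -0.426, -0.0], [0.0, -0.0, -1.0]]
wrist_force: [1.2, -2.3, -0.6]
gripper_width: 0.003
gripper_force: 1.3
```

```bash
python3 -c "
from st import *
for n in ['top','side']:
    c=r.capture(n);q=r.pinpoint('carrier_mid',n)
    if q: print(q[0]['score'],R.T@(onz(c,q[0]['centre'],.033)[:2]-t))
cv2.imwrite('pics/s3.png',cv2.resize(c['img'][170:300,200:340,::-1],None,fx=4,fy=4))
go(-.035,.0365,.026)"
```

```text
7.1 stage xy of TCP [-0.03471537 -0.05308142] z 0.026682201023051466 F stage [ 0.08326399 -2.63388122] -0.6054695454462562
0.58 [-0.03699521 -0.01574842]
0.43 [-0.03894333 -0.017486  ]
(array([0.  , 0.  , 0.01]), array([-0.178,  0.   ,  0.001]))
```

View pics/s3.png

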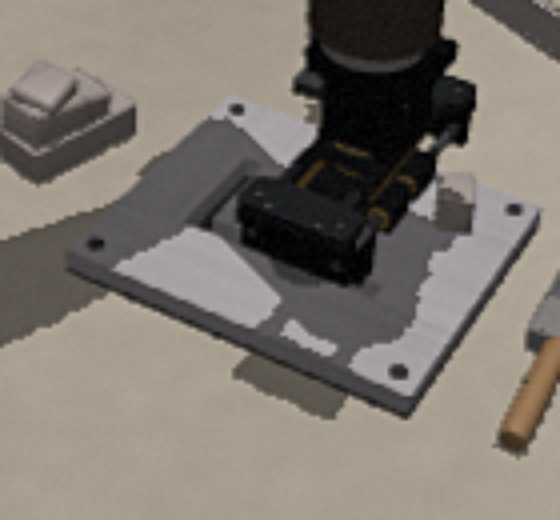

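Emit:
move_arm([
  [[0, 0, 0], [-0.01, 0, 0], 0],
  [[0, 0, 0], [-0.012, 0, 0], 0],
  [[0, 0, 0], [-0.012, 0, 0], 0],
  [[0, 0, 0], [-0.012, 0, 0], 0],
  [[0, 0, 0], [-0.012, 0, 0], 0],
  [[0, 0, 0], [-0.012, 0, 0], 0],
  [[0, 0, 0], [-0.012, 0, 0], 0],
  [[0, 0, 0], [-0.012, 0, 0], 0],
  [[0, 0, 0], [-0.012, 0, 0], 0],
  [[0, 0, 0], [-0.012, 0, 0], 0],
  [[0, 0, 0], [-0.012, 0, 0], 0],
  [[0, 0, 0], [-0.01, 0, 0], 0],
])

```text
time_s: 8.5
tcp_pos: [0.5037, -0.1046, 0.0266]
ee_rot: [[0.426, -0.905, -0.0], [-0.905, -0.426, -0.0], [-0.0, 0.0, -1.0]]
wrist_force: [0.8, -3.3, 0.4]
gripper_width: 0.002
gripper_force: 1.5
```

Emit:
move_arm([
  [[0, 0, 0], [-0.006, 0, 0], 0],
  [[0, 0, 0], [-0.006, 0, 0], 0],
  [[0, 0, 0], [-0.006, 0, 0], 0],
  [[0, 0, 0], [-0.004, 0, 0], 0],
  [[0, 0, 0], [-0.004, 0, 0], 0],
  [[0, 0, 0], [-0.004, 0, 0], 0],
  [[0, 0, 0], [0, 0, 0], 0],
])

```text
time_s: 9.2
tcp_pos: [0.4974, -0.0912, 0.0265]
ee_rot: [[0.426, -0.905, -0.0], [-0.905, -0.426, 0.0], [-0.0, 0.0, -1.0]]
wrist_force: [1.0, -1.7, 0.0]
gripper_width: 0.007
gripper_force: 0.6
```

```bash
python3 -c "
from st import *
go(-.035,.0365,.026)"
```

```text
9.2 stage xy of TCP [-0.03499315  0.03219988] z 0.026532393864349454 F stage [ 0.23520383 -1.94876708] 0.01956531217347951
(array([0.  , 0.  , 0.01]), array([-0.009,  0.   ,  0.001]))
```

Emit:
move_arm([
  [[0, 0, 0], [-0.004, 0, 0], 0],
  [[0, 0, 0], [-0.004, 0, 0], 0],
  [[0, 0, 0], [0, 0, 0], 0],
])

```text
time_s: 9.5
tcp_pos: [0.4962, -0.0882, 0.0268]
ee_rot: [[0.427, -0.904, 0.001], [-0.904, -0.427, -0.001], [0.001, -0.0, -1.0]]
wrist_force: [2.6, -5.8, 0.5]
gripper_width: 0.004
gripper_force: 2.8
```

Emit:
move_arm([
  [[0, 0, 0], [-0.003, 0, 0], 0],
  [[0, 0, 0], [0, 0, 0], 0],
])

```text
time_s: 9.7
tcp_pos: [0.4964, -0.0877, 0.0273]
ee_rot: [[0.427, -0.904, 0.002], [-0.904, -0.427, -0.002], [0.002, -0.001, -1.0]]
wrist_force: [2.3, -9.6, 2.0]
gripper_width: 0.003
gripper_force: 5.1
```

Emit:
move_arm([
  [[0, 0, 0], [0.015, 0, 0], 0],
  [[0, 0, 0], [0.02, 0, 0], 0],
  [[0, 0, 0], [0, 0.03, 0], 0],
  [[0, 0, 0], [0, 0.05, 0], 0],
  [[0, 0, 0], [0, 0.034, 0], 0],
  [[0, 0, 0], [0, 0, 0], 0],
  [[0, 0, 0], [-0.05, 0, 0], 0],
  [[0, 0, 0], [-0.05, 0, 0], 0],
  [[0, 0, 0], [0, 0, 0], 0],
  [[0, 0, 0], [0, 0, 0], 0],
])

```text
time_s: 10.7
tcp_pos: [0.4301, -0.081, 0.0267]
ee_rot: [[0.427, -0.904, 0.0], [-0.904, -0.427, 0.0], [0.0, -0.0, -1.0]]
wrist_force: [1.1, -0.1, -0.2]
gripper_width: 0.003
gripper_force: 0.0
```

```bash
python3 -c "
from st import *
for n in ['top','side','wrist']:
    c=r.capture(n);q=r.pinpoint('carrier_mid',n)
    if n=='side': cv2.imwrite('pics/s4.png',cv2.resize(c['img'][170:300,200:340,::-1],None,fx=4,fy=4))
    if q: print(n,q[0]['score'],R.T@(onz(c,q[0]['centre'],.033)[:2]-t))
go(-.09,.071,.026)"
```

```text
10.7 stage xy of TCP [-0.09161845  0.07008672] z 0.0266984238128349 F stage [ 0.98481792 -0.56929084] -0.16677543272207276
side 0.59 [-0.02936744  0.0798478 ]
(array([-0., -0.,  0.]), array([-0.003, -0.004,  0.001]))
```

View pics/s4.png

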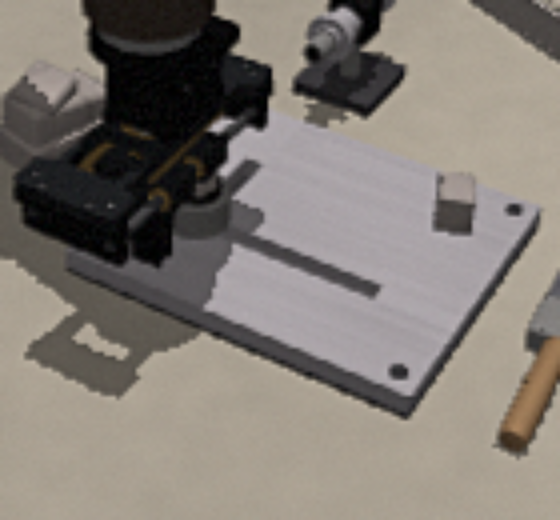

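Emit:
move_arm([
  [[0, 0, 0], [-0.003, -0.008, 0], 0],
  [[0, 0, 0], [0, -0.008, 0], 0],
  [[0, 0, 0], [0, -0.006, 0], 0],
  [[0, 0, 0], [0, -0.006, 0], 0],
  [[0, 0, 0], [0, -0.006, 0], 0],
  [[0, 0, 0], [0, -0.006, 0], 0],
  [[0, 0, 0], [0, -0.006, 0], 0],
  [[0, 0, 0], [0, -0.006, 0], 0],
  [[0, 0, 0], [0, -0.006, 0], 0],
  [[0, 0, 0], [0, -0.006, 0], 0],
])

```text
time_s: 12.0
tcp_pos: [0.4526, -0.0682, 0.0259]
ee_rot: [[0.425, -0.905, -0.012], [-0.905, -0.425, -0.003], [-0.003, 0.012, -1.0]]
wrist_force: [-8.1, -5.3, 8.1]
gripper_width: 0.004
gripper_force: 5.1
```

```bash
python3 -c "
from st import *
c=r.capture('side');q=r.pinpoint('carrier_mid','side')
if q: print(q[0]['score'],R.T@(onz(c,q[0]['centre'],.033)[:2]-t))"
```

```text
12.0 stage xy of TCP [-0.06578611  0.07211521] z 0.025930318240923376 F stage [-9.5724862  -1.38606005] 8.0586505706014
0.49 [-0.03942386  0.06584069]
```

```bash
python3 -c "
from st import *
c=r.capture('side')['img'][190:270,190:290,::-1];w=r.capture('wrist');
for n in ('carrier','carrier_mid','slot_end','slot_start'):
    q=r.pinpoint(n,'wrist'); print(n,[(x['score'],x['centre']) for x in q])
a=cv2.resize(c,(480,384),interpolation=cv2.INTER_CUBIC)
cv2.imwrite('pics/c5.png',np.hstack([a,w['img'][:,:320,::-1]]))"
```

```text
12.1 stage xy of TCP [-0.063801    0.07188345] z 0.025992043580509203 F stage [-4.61177186 -0.71683624] 2.945047732387461
carrier [(0.61, [197.7, 223.3])]
carrier_mid []
slot_end [(0.57, [83.8, 222.5])]
slot_start []
```

View pics/c5.png

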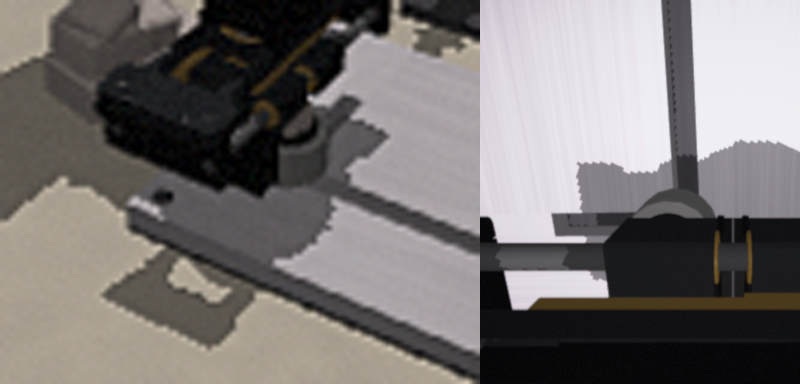

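Emit:
move_arm([
  [[0, 0, 0], [0, -0.004, 0], 0],
  [[0, 0, 0], [0, 0, 0], 0],
  [[0, 0, 0], [0, 0, 0], 0],
])

```text
time_s: 12.7
tcp_pos: [0.4605, -0.0653, 0.0266]
ee_rot: [[0.426, -0.905, 0.001], [-0.905, -0.426, 0.0], [0.0, -0.001, -1.0]]
wrist_force: [-1.4, -0.3, -1.4]
gripper_width: 0.005
gripper_force: 0.6
```

Emit:
move_arm([
  [[0, 0, 0], [0, -0.004, 0], 0],
  [[0, 0, 0], [0, -0.004, 0], 0],
  [[0, 0, 0], [0, 0, 0], 0],
])

```text
time_s: 13.0
tcp_pos: [0.4639, -0.0638, 0.0266]
ee_rot: [[0.426, -0.905, 0.0], [-0.905, -0.426, 0.0], [0.0, -0.0, -1.0]]
wrist_force: [-2.4, -1.7, -0.6]
gripper_width: 0.008
gripper_force: 1.2
```

Emit:
move_arm([
  [[0, 0, 0], [0, -0.006, 0], 0],
  [[0, 0, 0], [0, -0.01, 0], 0],
  [[0, 0, 0], [0, -0.01, 0], 0],
  [[0, 0, 0], [0, -0.01, 0], 0],
  [[0, 0, 0], [0, -0.01, 0], 0],
  [[0, 0, 0], [0, -0.01, 0], 0],
  [[0, 0, 0], [0, -0.01, 0], 0],
  [[0, 0, 0], [0, -0.006, 0], 0],
  [[0, 0, 0], [0, 0, 0], 0],
])

```text
time_s: 13.9
tcp_pos: [0.4974, -0.048, 0.0266]
ee_rot: [[0.426, -0.905, 0.002], [-0.905, -0.426, 0.0], [0.0, -0.002, -1.0]]
wrist_force: [-0.7, -0.8, -0.9]
gripper_width: 0.008
gripper_force: 0.6
```

```bash
python3 -c "
from st import *
c=r.capture('side');q=r.pinpoint('carrier_mid','side')
if q: print(q[0]['score'],R.T@(onz(c,q[0]['centre'],.033)[:2]-t))"
```

```text
13.9 stage xy of TCP [-0.01665611  0.0713042 ] z 0.026584323742288803 F stage [-0.95113382 -0.39653967] -0.9492393903932188
0.53 [0.02088726 0.06872942]
```

Offset about 38 mm; about 18 mm to go.

Emit:
move_arm([
  [[0, 0, 0], [0, -0.006, 0], 0],
  [[0, 0, 0], [0, -0.006, 0], 0],
  [[0, 0, 0], [0, -0.006, 0], 0],
  [[0, 0, 0], [0, -0.006, 0], 0],
  [[0, 0, 0], [0, -0.004, 0], 0],
  [[0, 0, 0], [0, -0.004, 0], 0],
  [[0, 0, 0], [0, 0, 0], 0],
])

```text
time_s: 14.7
tcp_pos: [0.5093, -0.0422, 0.0267]
ee_rot: [[0.426, -0.905, -0.003], [-0.905, -0.426, -0.001], [-0.001, 0.003, -1.0]]
wrist_force: [-4.5, -1.8, 4.5]
gripper_width: 0.007
gripper_force: 2.5
```

Emit:
move_arm([
  [[0, 0, 0], [0, -0.004, 0], 0],
  [[0, 0, 0], [0, -0.004, 0], 0],
  [[0, 0, 0], [0, 0, 0], 0],
])

```text
time_s: 15.0
tcp_pos: [0.5132, -0.0404, 0.0266]
ee_rot: [[0.426, -0.905, -0.002], [-0.905, -0.426, -0.001], [-0.0, 0.002, -1.0]]
wrist_force: [-5.4, -2.4, 4.6]
gripper_width: 0.005
gripper_force: 2.7
```

Emit:
move_arm([
  [[0, 0, 0], [0, -0.004, 0], 0],
  [[0, 0, 0], [0, 0, 0], 0],
  [[0, 0, 0], [0, 0, 0], 0],
])

```text
time_s: 15.3
tcp_pos: [0.515, -0.0396, 0.0266]
ee_rot: [[0.426, -0.905, -0.002], [-0.905, -0.426, -0.001], [-0.0, 0.002, -1.0]]
wrist_force: [-3.9, -2.2, 3.6]
gripper_width: 0.002
gripper_force: 2.6
```

Emit:
move_arm([
  [[0, 0, 0], [0, -0.004, 0], 0],
  [[0, 0, 0], [0, 0, 0], 0],
  [[0, 0, 0], [0, 0, 0], 0],
])

```text
time_s: 15.6
tcp_pos: [0.5168, -0.0387, 0.0266]
ee_rot: [[0.426, -0.905, -0.002], [-0.905, -0.426, -0.001], [-0.0, 0.002, -1.0]]
wrist_force: [-4.7, -1.9, 3.0]
gripper_width: 0.001
gripper_force: 2.6
```

```bash
python3 -c "
from st import *
c=r.capture('side');q=r.pinpoint('carrier_mid','side')
if q: print(q[0]['score'],R.T@(onz(c,q[0]['centre'],.033)[:2]-t))
cv2.imwrite('pics/s6.png',cv2.resize(c['img'][180:270,210:330,::-1],None,fx=5,fy=5,interpolation=2))"
```

```text
15.6 stage xy of TCP [0.00484133 0.07149577] z 0.026622379008459353 F stage [-5.00791304  0.28910114] 2.989494281593373
0.45 [0.04756531 0.0785771 ]
```

View pics/s6.png

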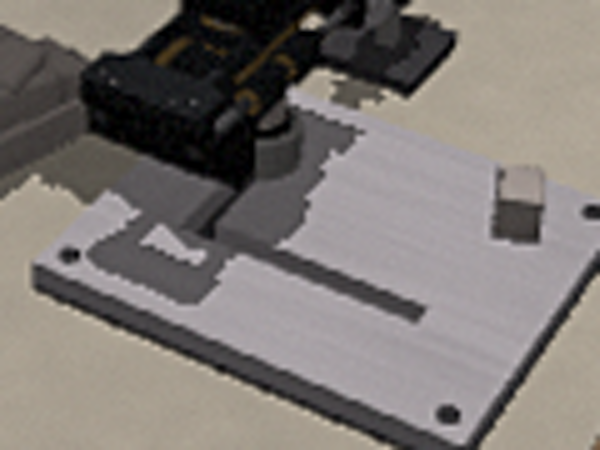

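Emit:
move_arm([
  [[0, 0, 0], [0, -0.004, 0], 0],
  [[0, 0, 0], [0, 0, 0], 0],
  [[0, 0, 0], [0, 0, 0], 0],
])

```text
time_s: 16.0
tcp_pos: [0.518, -0.0381, 0.0266]
ee_rot: [[0.426, -0.905, -0.004], [-0.905, -0.426, -0.001], [-0.001, 0.004, -1.0]]
wrist_force: [-6.4, -2.5, 5.5]
gripper_width: 0.0
gripper_force: 3.2
```

Emit:
move_arm([
  [[0, 0, 0], [0, -0.004, 0], 0],
  [[0, 0, 0], [0, 0, 0], 0],
  [[0, 0, 0], [0, 0, 0], 0],
])

```text
time_s: 16.3
tcp_pos: [0.5179, -0.038, 0.0265]
ee_rot: [[0.425, -0.905, -0.008], [-0.905, -0.425, -0.002], [-0.001, 0.008, -1.0]]
wrist_force: [-9.9, -4.9, 8.4]
gripper_width: 0.003
gripper_force: 5.0
```

Emit:
move_arm([
  [[0, 0, 0], [0, -0.004, 0], 0],
  [[0, 0, 0], [0, 0, 0], 0],
  [[0, 0, 0], [0, 0, 0], 0],
  [[0, 0, 0], [0, 0, 0], 0],
])

```text
time_s: 16.7
tcp_pos: [0.5179, -0.038, 0.0264]
ee_rot: [[0.425, -0.905, -0.011], [-0.905, -0.425, -0.003], [-0.002, 0.012, -1.0]]
wrist_force: [-11.0, -6.1, 10.6]
gripper_width: 0.009
gripper_force: 6.7
```

Emit:
move_arm([
  [[0, 0, 0], [0, 0.012, 0], 0],
  [[0, 0, 0], [0, 0.02, 0], 0],
  [[0, 0, 0], [0, 0.04, 0], 0],
  [[0, 0, 0], [0, 0, -0.05], 0],
  [[0, 0, 0], [0, 0, -0.1], 0],
  [[0, 0, 0], [0, 0, -0.1], 0],
  [[0, 0, 0], [0, 0.1, -0.1], 0],
  [[0, 0, 0], [-0.1, 0, 0], 0],
  [[0, 0, 0], [-0.1, 0, 0], 0],
  [[0, 0, 0], [0, 0, 0], 0],
  [[0, 0, 0], [0, 0, 0], 0],
  [[0, 0, 0], [0, 0, 0], 0],
])

```text
time_s: 17.9
tcp_pos: [0.4169, 0.0243, 0.1871]
ee_rot: [[0.426, -0.905, 0.001], [-0.905, -0.426, 0.0], [0.0, -0.002, -1.0]]
wrist_force: [-0.6, -0.6, -0.2]
gripper_width: 0.004
gripper_force: 0.0
```

```bash
python3 look.py 7; python3 -c "
from st import *
for n in ('side','top'):
    c=r.capture(n);q=r.pinpoint('carrier_mid',n)
    if q: print(n,q[0]['score'],R.T@(onz(c,q[0]['centre'],.033)[:2]-t))
    if n=='side': cv2.imwrite('pics/s8.png',np.hstack([cv2.resize(c['img'][180:270,210:330,::-1],(400,300),interpolation=2),cv2.resize(cv2.imread('pics/w7.png'),(400,300))]))"
```

```text
17.95 [0.41679978 0.02392007 0.18685903] [[0.425, -0.905, 0.001], [-0.905, -0.425, 0.0], [0.0, -0.001, -1.0]] [ 2.57962393e+01  3.31836729e+00 -2.99290906e+01  9.66770502e-03
 -5.67142793e+01 -6.55341096e-01] 0.0031219887049566304 [ 0.39986476 -0.48780022  0.41017896]
slot_corner 0.75 [230.  77.] [ 0.48173466 -0.05831659]
carrier_mid 0.8 [153.  76.] [ 0.55126793 -0.02536151]
18.15 stage xy of TCP [-0.05943965  0.17054921] z 0.18661899886929606 F stage [0.09395917 0.33259513] 0.41115940159642494
side 0.48 [0.03831805 0.06931307]
top 0.46 [0.04194166 0.06414126]
```

View pics/s8.png

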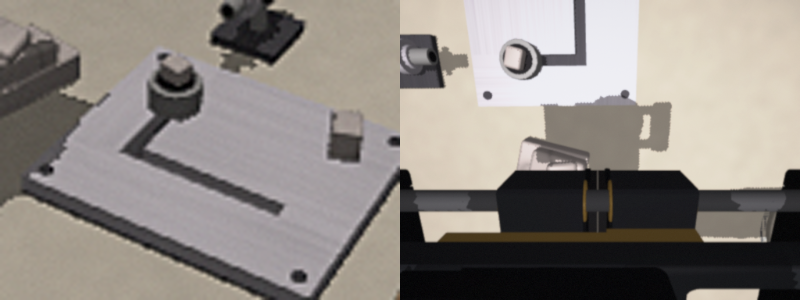

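```bash
python3 -c "
from station import r
print(r.finish_job())"
```

```text
the job is handed in; nothing more can be done
None
```

The carrier is home at the end of the short leg: it stopped firmly under an 11–13 N push and measures 77 mm from the corner (nominal 75 mm). It stands upright after briefly catching at the corner at about 10 N; the arm was backed well clear before I handed the job in at about 18 s, and I saw nothing else moved.

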